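Stack the calibration weights on two load cells

ROBOT

A 7-joint arm with a two-finger parallel gripper is mounted at the origin on a cart in front of the work surface, level with it; the furniture and walls round the work are solid. World frame = base frame: x ahead of the robot, y to its left, z up, the work surface at z = 0. Lengths are in m, angles in rad, forces in N, time in s.
With the tool pointing down it reaches from about 0.425 to 0.95 m from the base axis. Payload 4.7 kg.
Tool frame: the origin (TCP) lies at the very end of the fingers, on their centre line; the grasp point (between the pads) lies 19 mm behind it; z points along the fingers, y is the line along which they close (so a half turn about z gives the same grasp; the last joint's range is limited). The gripper opens to 85 mm and grips with 20 to 120 N. Pads are 22 mm wide; open, the fingers measure 114 mm over their backs; the gripper's body (76 mm by 85 mm) begins 54 mm behind the grasp point. The pads swing forward as they close: fully open they stand 13 mm farther back than shut.
Start: joints at [-1.149, 0.469, -0.049, 1.532, 0.024, 1.141, -0.082], TCP at [0.294, 0.608, 0.209] pointing down, gripper open.
Joint ranges: [-2.59, 2.59], [-0.33, 1.99], [-1.39, 1.29], [0.1, 2.45], [-1.04, 4.18], [0.21, 1.99], [-2.66, 2.66]. Speed limits (rad/s): [2.57, 2.57, 3.14, 3.14, 3.14, 3.14, 3.14].

INTERFACE

Orientations are given as a rotation vector (axis times angle).
In Python, from bench import r, set_gripper, solve_ik, telemetry, optics, close_job gives the robot as it stands. The module is installed in compiled form; this text tells all that it offers. Calls block until the motion is done:
- r.reach(position, orientation): joint-space move of the TCP to a pose.
- r.move_straight(position, attitude=None, velocity=0.15, contact_N=None): straight line of the TCP; attitude=None keeps the orientation; velocity is the mean speed in m/s. With contact_N (N) it stops when the force on the tool has changed by that much, and returns True; else False.
- r.move_j(angles): joint-space move.
- set_gripper(opening): finger opening in m; the grip force is fixed at half the most; returns when the fingers have stopped.
- r.dwell(seconds).
- solve_ik(position, orientation): joint angles nearest the present ones, or None.
- telemetry.get_obs(): the state.
- optics.camera(name): name is "side" or "top" or "wrist"; returns the picture (400x640x3 uint8, red, green, blue); there is no depth.
- optics.camera_params(name): a dict with "fx", "fy", "cx", "cy" (pixels), "k1" (the pictures are not rectified: a ray, as slopes to the right and down, at radius r is drawn at 1 + k1 r^2 times it, then the intrinsics apply), "R" (3x3) and "t" (3): a world point X has camera coordinates R X + t; the wrist camera has in their place "T_tool_cam" (4x4, takes a point from camera to tool coordinates, whose origin is the TCP and whose axes are the flange's). Camera axes: x right, y down, z forward; pixel columns grow to the right and rows downward; lengths in m; the calibration is good to about 2 mm. A picture is of the moment at which its call begins: read the wrist's pose just before it. camera_params takes no time and is no camera call.
A pose or a line that the arm cannot do raises r.PlanningError and nothing moves.
- close_job(): hands the job in; it is judged then, once.
The state is a dict: "time_s": time; "joint_pos": joint angles; "joint_velocities": joint speeds; "tau": joint torques, N m; "position": TCP position; "eef_rot": TCP orientation; "contact_force": force on the tool from outside, world axes, zero at the start; "moment": the same for the moment, N m; "gripper_width": finger opening in m; "grip_force": force on a finger pad.
Only numpy, scipy, OpenCV 4.12 (cv2) and the standard library are available. Lean on these libraries where they do the work, as an engineer would, in place of code of your own. Each camera call takes 0.05 s, during which the arm holds its last target. There are 200 camera calls.

TASK

Load both load cells for their calibration: thread the largest ring weight onto the pin of the square cell and then the second smallest on top of it; thread the second largest onto the pin of the round cell and then the smallest on top of that. Each weight must sit flat, the lower one on the cell's pan; lower the weights all the way down rather than dropping them, because the cells take no shocks. Leave the beaker, the brown bottle and the black-capped vial standing where they are.

Things in the scene. Friction and masses are not known exactly. Their poses are not given: they have to be found in the camera images.
- weight_60_mid (a point): the largest of four bright turned-steel ring weights lying flat on the bench: outside diameter 60 mm, 18 mm thick, plain 16 mm hole right through the middle. The point is its centre, half-way up (9 mm above its underside); z is its axis. Grasp across the rim.
- weight_50_mid (a point): the second largest of four bright turned-steel ring weights lying flat on the bench: outside diameter 50 mm, 18 mm thick, plain 16 mm hole right through the middle. The point is its centre, half-way up (9 mm above its underside); z is its axis. Grasp across the rim.
- weight_40_mid (a point): the second smallest of four bright turned-steel ring weights lying flat on the bench: outside diameter 40 mm, 18 mm thick, plain 16 mm hole right through the middle. The point is its centre, half-way up (9 mm above its underside); z is its axis. Grasp across the rim.
- weight_30_mid (a point): the smallest of four bright turned-steel ring weights lying flat on the bench: outside diameter 30 mm, 18 mm thick, plain 16 mm hole right through the middle. The point is its centre, half-way up (9 mm above its underside); z is its axis. Grasp across the rim.
- square_cell_seat (a point): square load cell, fixed: a 64 x 64 mm square metal block 16 mm high; over its middle a round pan, 34 mm across, top face 30 mm above the bench, with an upright pin, 8 mm thick, domed tip 48 mm above the pan. A 12 mm thick plug stub sticks out 9 mm on its +x side. The point is the centre of the pan's top face, where the lower weight's underside rests; z is up along the pin.
- round_cell_seat (a point): round load cell, fixed: a 70 mm diameter round metal disc 16 mm high; over its middle a round pan, 34 mm across, top face 30 mm above the bench, with an upright pin, 8 mm thick, domed tip 48 mm above the pan. A 12 mm thick plug stub sticks out 9 mm on its +x side. The point is the centre of the pan's top face, where the lower weight's underside rests; z is up along the pin.
- glass_beaker_mid (a point): clear empty glass beaker, 51 mm diameter, 66 mm tall, standing; bystander. The point is its centre, 33 mm up. (Left of all these things, at the near left of the bench, a grey stirrer 64 mm high with a 290 mm tall post is fixed: keep clear of it)
- brown_bottle_mid (a point): brown glass reagent bottle with white cap, 54 mm diameter, 106 mm tall, standing; bystander. The point is its centre, 53 mm up
- small_vial_mid (a point): small glass vial with black screw cap, 25 mm diameter, 52 mm tall, standing; bystander (a similar vial with a white cap farther back is fixed and plays no part). The point is its centre, 26 mm up
There are look-alikes about, which are no part of the job. Leave any yellow look-alike of the part that bears weight_60_mid alone. What is shaped like the part that bears round_cell_seat but blue or red is not meant.

How it is judged:
At the end, for the whole second after the job is handed in: 60 mm weight on the square cell's pan, 40 mm weight on top of it; 50 mm weight on the round cell's pan, 30 mm weight on top of it; each within 8 mm of the pin's axis, within 4 mm of its proper height, level within 0.12 rad and at rest (below 0.02 m/s) (horizontal distance between each of weight_60_mid, weight_40_mid and square_cell_seat below 0.008 m and z of weight_60_mid in the frame of square_cell_seat between 0.005 and 0.013 m and angle between each of weight_60_mid, weight_40_mid, weight_50_mid, weight_30_mid's own z axis and vertical below 0.12 rad and linear speed of each of weight_60, weight_40, weight_50, weight_30 below 0.02 m/s and z of weight_40_mid in the frame of square_cell_seat between 0.023 and 0.031 m and horizontal distance between each of weight_50_mid, weight_30_mid and round_cell_seat below 0.008 m and z of weight_50_mid in the frame of round_cell_seat between 0.005 and 0.013 m and z of weight_30_mid in the frame of round_cell_seat between 0.023 and 0.031 m); the robot touches nothing.
It fails at once if a weight is dropped onto a load cell (faster than 0.5 m/s on its pin, a free fall of over 12 mm) ((horizontal distance between weight_60_mid and square_cell_seat below 0.012 m and z of weight_60_mid in the frame of square_cell_seat below 0.06 m and linear speed of weight_60 above 0.5 m/s) or (horizontal distance between weight_60_mid and round_cell_seat below 0.012 m and z of weight_60_mid in the frame of round_cell_seat below 0.06 m and linear speed of weight_60 above 0.5 m/s) or (horizontal distance between weight_50_mid and square_cell_seat below 0.012 m and z of weight_50_mid in the frame of square_cell_seat below 0.06 m and linear speed of weight_50 above 0.5 m/s) or (horizontal distance between weight_50_mid and round_cell_seat below 0.012 m and z of weight_50_mid in the frame of round_cell_seat below 0.06 m and linear speed of weight_50 above 0.5 m/s) or (horizontal distance between weight_40_mid and square_cell_seat below 0.012 m and z of weight_40_mid in the frame of square_cell_seat below 0.06 m and linear speed of weight_40 above 0.5 m/s) or (horizontal distance between weight_40_mid and round_cell_seat below 0.012 m and z of weight_40_mid in the frame of round_cell_seat below 0.06 m and linear speed of weight_40 above 0.5 m/s) or (horizontal distance between weight_30_mid and square_cell_seat below 0.012 m and z of weight_30_mid in the frame of square_cell_seat below 0.06 m and linear speed of weight_30 above 0.5 m/s) or (horizontal distance between weight_30_mid and round_cell_seat below 0.012 m and z of weight_30_mid in the frame of round_cell_seat below 0.06 m and linear speed of weight_30 above 0.5 m/s)).
It fails at once if the beaker, the bottle or the vial with the black cap is shifted by more than 30 mm or knocked over (distance of any of glass_beaker_mid, brown_bottle_mid, small_vial_mid from where it was at the start of the episode above 0.03 m or angle between any of glass_beaker_mid, brown_bottle_mid, small_vial_mid's own z axis and vertical above 0.5 rad).
It also fails if it takes over 112 s, if anything falls off the work surface, if the arm or the gripper's body presses on something with over 40 N, if the wrist force passes 120 N, or if a joint passes its speed limit or range.

## Working session

There is one attempt and no reset: what is moved stays moved. The work goes in short steps, each a Python script; the robot and the scene stay as the last script left them, time stands still between calls to the robot, and variables do not carry over. Pictures are saved under pics/ and viewed, at most 14 in all, crops included, and the job is handed in when it is done.

```bash
mkdir -p pics; python3 - <<'E'
from bench import r,telemetry,optics
import cv2
o=telemetry.get_obs();print(o['time_s'],o['position'],o['eef_rot'],o['gripper_width'])
for n in['top','side','wrist']:
    cv2.imwrite(f'pics/{n}0.png',optics.camera(n)[:,:,::-1]);print(n,optics.camera_params(n))
E
```

```text
0.0 [0.29375657 0.60700069 0.20754303] [-0.70196304 -3.06176647  0.00306712] 0.08558796198564064
top {'fx': 375.2127184371437, 'fy': 375.2127184371437, 'cx': 320.05166784960517, 'cy': 191.2854164379574, 'k1': 0.017318754753306465, 'R': array([[ 0.01908415, -0.99978058,  0.00863677],
       [-0.98568644, -0.02026094, -0.16736706],
       [ 0.16750533, -0.00531909, -0.98585682]]), 't': array([-0.0542569 ,  0.47578136,  0.97995118])}
side {'fx': 436.83317739332733, 'fy': 436.83317739332733, 'cx': 320.25447024444344, 'cy': 195.62600622380126, 'k1': -0.12238543276951411, 'R': array([[ 0.8875479 , -0.46015273, -0.02276359],
       [-0.30114215, -0.54203529, -0.78454518],
       [ 0.34867194,  0.70317651, -0.61965367]]), 't': array([-0.42388041,  0.15306892,  0.93460035])}
wrist {'fx': 303.8165764649603, 'fy': 303.8165764649603, 'cx': 322.2563689522406, 'cy': 199.211581450202, 'k1': 0.0054801701794415444, 'T_tool_cam': array([[ 7.08874374e-04, -9.62529700e-01, -2.71175358e-01,
         6.76853138e-02],
       [ 9.99999025e-01,  3.56036624e-04,  1.35033604e-03,
        -6.65349895e-04],
       [-1.20319018e-03, -2.71176051e-01,  9.62529014e-01,
        -1.66043389e-01],
       [ 0.00000000e+00,  0.00000000e+00,  0.00000000e+00,
         1.00000000e+00]])}
```

View pics/top0.png

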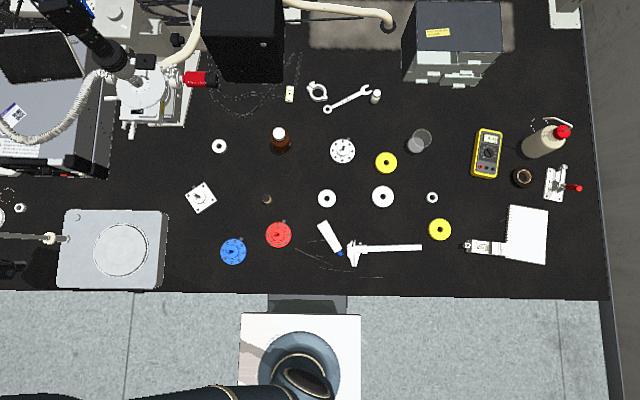

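View pics/side0.png

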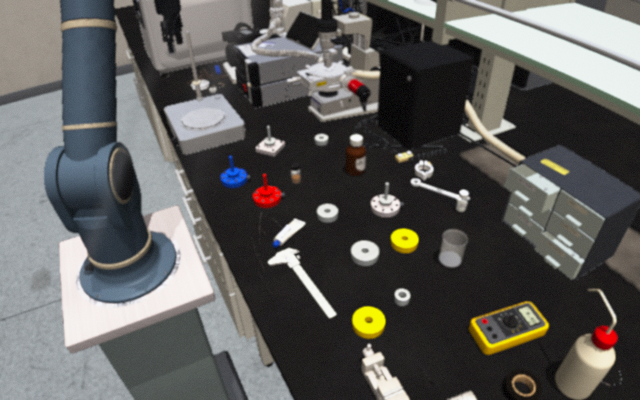

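Top view: the candidate bright rings are at (219,146), (327,198), (383,196) and (432,197). The square cell is at (201,197), and the white/steel round cell at (343,150). The vials, bottle (280,140) and beaker (419,140) stand among them. The yellow rings at (386,162) and (440,229) and the blue (233,251) and red (278,235) cells are look-alikes. I'll measure the rings by mask and compare their diameters.

```bash
cat > h.py <<'E'
import numpy as np,cv2
from scipy.spatial.transform import Rotation as Ro
from bench import r,set_gripper,solve_ik,telemetry,optics,close_job
def ray(n,uv,pose=None):
    p=optics.camera_params(n);K=np.array([[p['fx'],0,p['cx']],[0,p['fy'],p['cy']],[0,0,1]])
    xy=cv2.undistortPoints(np.array([[uv]],float),K,np.array([p['k1'],0,0,0,0]))[0,0]
    d=np.array([*xy,1.])
    if n=='wrist':
        T=p['T_tool_cam'];Rt=Ro.from_rotvec(pose[1]).as_matrix()
        return pose[0]+Rt@T[:3,3],Rt@T[:3,:3]@d
    return -p['R'].T@p['t'],p['R'].T@d
def onz(n,uv,z,pose=None):
    c,d=ray(n,uv,pose);return c+d*(z-c[2])/d[2]
def shot(n,name):
    o=telemetry.get_obs();im=optics.camera(n)[:,:,::-1].copy();cv2.imwrite(f'pics/{name}.png',im)
    return im,(o['position'],o['eef_rot'])
def down(a): # tool x axis points world (-cos a,-sin a); fingers close along (-sin a, cos a)
    return (Ro.from_rotvec([0,0,a])*Ro.from_rotvec([0,np.pi,0])).as_rotvec()
E
python3 - <<'E'
from h import *
im=cv2.imread('pics/top0.png');g=im.min(2)
m=(g>120).astype('uint8')
cs,_=cv2.findContours(m,cv2.RETR_EXTERNAL,cv2.CHAIN_APPROX_NONE)
for c in cs:
    a=cv2.contourArea(c);(u,v),q=cv2.minEnclosingCircle(c)
    if 50<a<1500 and 120<v<260 and 180<u<460:
        h=cv2.convexHull(c);M=cv2.moments(h);u,v=M['m10']/M['m00'],M['m01']/M['m00']
        P=onz('top',(u,v),.018);d=2*np.sqrt(M['m00']/np.pi)*np.linalg.norm(P-ray('top',(u,v))[0])/375.2
        print((round(u),round(v)),a,P.round(3),'eqdia',round(d*1000,1))
for n,uv,z in[('vial',(267,199),.05),('bottle',(279,131),.106),('beaker',(422,133),.066)]:print(n,onz('top',uv,z).round(3))
for f,(x0,y0,w,h) in enumerate([(180,120,290,140)]):
    cv2.imwrite('pics/crop0.png',cv2.resize(im[y0:y0+h,x0:x0+w],(796,384),interpolation=cv2.INTER_CUBIC))
E
```

```text
(376, 251) 579.5 [ 0.32  -0.201  0.018] eqdia 108.3
(329, 236) 312.0 [ 0.359 -0.072  0.018] eqdia 56.7
(432, 197) 81.5 [ 0.471 -0.356  0.018] eqdia 29.8
(326, 198) 236.0 [ 0.463 -0.063  0.018] eqdia 48.6
(383, 196) 342.5 [ 0.471 -0.219  0.018] eqdia 59.3
(200, 197) 518.5 [0.457 0.285 0.018] eqdia 76.2
(219, 146) 144.5 [0.606 0.244 0.018] eqdia 40.7
(342, 150) 451.0 [ 0.6   -0.106  0.018] eqdia 69.6
(416, 144) 174.0 [ 0.622 -0.314  0.018] eqdia 45.8
(278, 133) 104.0 [0.648 0.077 0.018] eqdia 33.7
vial [0.451 0.097 0.05 ]
bottle [0.623 0.066 0.106]
beaker [ 0.639 -0.319  0.066]
```

View pics/crop0.png

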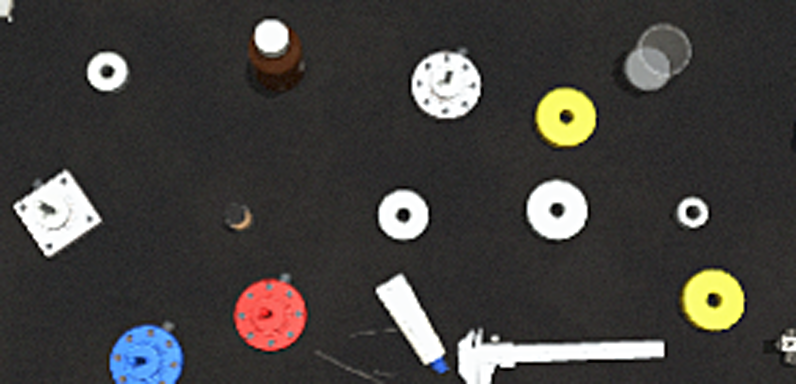

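The equivalent diameters match: 60 mm at (383,196), 50 at (326,198), 40 at (219,146), 30 at (432,197). In the crop the yellow rings and the blue and red cells are clearly different, and the white/steel square and round cells are the ones meant. Next is a close look at the cells and the 60 mm weight.

```bash
python3 - <<'E'
from h import *
import json
P={}
for n,x,y in[('sq',.452,.281),('rd',.594,-.104),('w60',.471,-.219)]:
    r.reach([x,y,.19],down(0)); im,p=shot('wrist','w_'+n); P[n]=[list(p[0]),list(p[1])]
    print(n,telemetry.get_obs()['time_s'],p[0].round(4),telemetry.get_obs()['joint_pos'].round(2))
json.dump(P,open('P.json','w'))
ims=[cv2.imread(f'pics/w_{n}.png')[100:300,200:460] for n in('sq','rd','w60')]
cv2.imwrite('pics/w3.png',np.hstack(ims))
E
```

```text
sq 1.5583 [0.4518 0.2823 0.1902] [-0.61  0.26 -0.04  1.89  0.01  0.99  0.92]
rd 3.125 [ 0.5942 -0.1018  0.1899] [-0.04  0.37  0.18  1.74 -0.08  1.04  1.74]
w60 3.8833 [ 0.4717 -0.2182  0.1904] [ 0.15  0.23  0.24  1.93 -0.07  0.98  1.99]
```

View pics/w3.png

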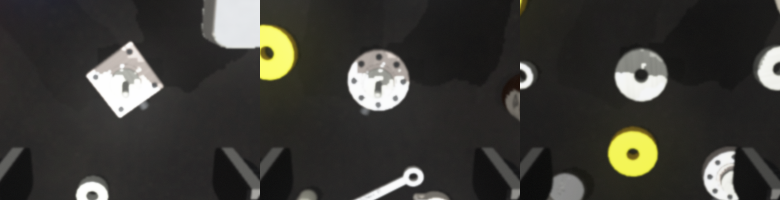

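The three close views show the square cell at about (325,180), the round cell at (319,180) and the 60 mm ring at (320,174). All are clean against the dark bench. Next I compute their positions.

```bash
cat >> h.py <<'E'
def blob(im,z,pose,near,thr=65):
    g=cv2.cvtColor(im,cv2.COLOR_BGR2GRAY);sat=im.max(2).astype(int)-im.min(2)
    m=((g>thr)&(sat<60)).astype('uint8')
    m=cv2.morphologyEx(m,cv2.MORPH_OPEN,np.ones((3,3)))
    cs,_=cv2.findContours(m,cv2.RETR_EXTERNAL,cv2.CHAIN_APPROX_NONE);best=None
    for c in cs:
        h=cv2.convexHull(c);M=cv2.moments(h)
        if M['m00']<250: continue
        u,v=M['m10']/M['m00'],M['m01']/M['m00'];Q=onz('wrist',(u,v),z,pose)
        e=np.hypot(*(Q[:2]-near))
        if best is None or e<best[0]: best=(e,Q,(u,v),2*np.sqrt(M['m00']/np.pi)*(onz('wrist',(u+1,v),z,pose)-Q),h)
    return best[1],best[2],np.linalg.norm(best[3])*1000,best[4]
E
python3 - <<'E'
from h import *
import json
P=json.load(open('P.json'))
tiles=[]
for n,near,z in[('sq',(.457,.285),.016),('rd',(.6,-.106),.016),('w60',(.471,-.219),.018)]:
    im=cv2.imread(f'pics/w_{n}.png');p=[np.array(a) for a in P[n]]
    Q,uv,d,h=blob(im,z,p,near);print(n,Q.round(4),np.round(uv,1),'dia',round(d,1))
    if n=='sq': b=cv2.minAreaRect(h);print(b,onz('wrist',b[0],z,p).round(4))
    else: b=cv2.minEnclosingCircle(h);print(b,onz('wrist',b[0],z,p).round(4))
    u,v=map(int,uv);c=cv2.resize(im[v-35:v+35,u-35:u+35],None,fx=5.6,fy=5.6,interpolation=cv2.INTER_CUBIC)
    s=5.6
    Pn=Q.copy()
    tiles.append(c)
cv2.imwrite('pics/cells.png',np.hstack(tiles[:2]))
E
```

```text
sq [0.4581 0.2854 0.016 ] [325.3 181. ] dia 77.3
((326.47137451171875, 182.582275390625), (65.31324768066406, 59.419593811035156), 52.85331344604492) [0.46   0.2867 0.016 ]
rd [ 0.6004 -0.1076  0.016 ] [317.6 181. ] dia 72.8
((316.70587158203125, 182.58824157714844), 34.27180099487305) [ 0.6023 -0.1086  0.016 ]
w60 [ 0.4708 -0.2205  0.018 ] [320.8 174.9] dia 60.7
((320.839111328125, 175.13429260253906), 27.317867279052734) [ 0.471  -0.2204  0.018 ]
```

View pics/cells.png

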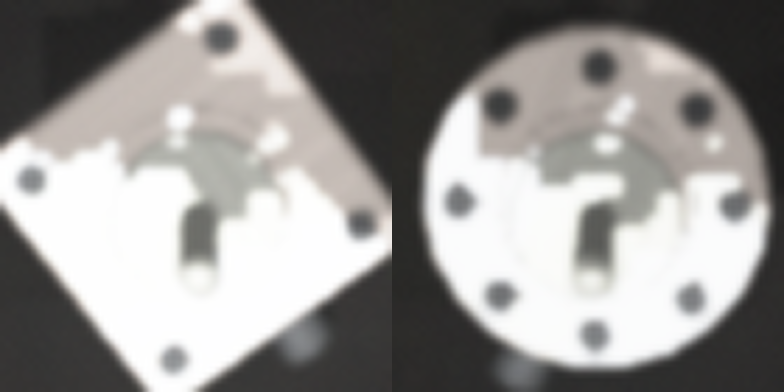

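Both cells show clearly: the square cell's bolt-hole centre is at about (325.2,181.7) with the pin tip at (325.4,195), the round cell's at (318.6,181.9) with its tip at (317.7,196). The stub was partly in the mask, so I'll use the bolt-hole centres and the tips instead, then pick up the 60.

```bash
python3 - <<'E'
from h import *
import json
P=json.load(open('P.json'))
for n,a,b in[('sq',(325.2-.4,181.7-.4),(325.4-.4,195.1-.4)),('rd',(318.6-.4,181.9-.4),(317.7-.4,196-.4))]:
    p=[np.array(q) for q in P[n]];print(n,onz('wrist',a,.016,p).round(4),onz('wrist',b,.076,p).round(4))
# grasp 60
x,y=.4708,-.2205
r.reach([x,y,.06],down(0)); r.move_straight([x,y,.003])
print(telemetry.get_obs()['position'],telemetry.get_obs()['contact_force'])
set_gripper(.05)
o=telemetry.get_obs();print(o['gripper_width'],o['grip_force'],o['contact_force'],o['time_s'])
r.move_straight([x,y,.12])
o=telemetry.get_obs();print(o['position'],o['gripper_width'],o['grip_force'],o['contact_force'],o['time_s'])
shot('side','s1');im,_=shot('wrist','g60')
a=cv2.imread('pics/s1.png')[150:350,250:500];cv2.imwrite('pics/g60b.png',np.hstack([cv2.resize(a,(500,400)),im[200:400,170:470].repeat(2,0)[:400]]))
E
```

```text
sq [0.4585 0.2848 0.016 ] [0.4584 0.2844 0.076 ]
rd [ 0.601  -0.1069  0.016 ] [ 0.6016 -0.1071  0.076 ]
[ 0.47214559 -0.22096083  0.0043148 ] [ 0.71202289 -0.31260892  0.42718178]
0.05004649994017086 0.0 [ 0.49825393 -0.4434919  -0.03547442] 5.4417
[ 0.47010898 -0.22016843  0.11922681] 0.0497992545489603 0.0 [ 0.18945738 -0.0256295  -0.82961122] 6.375
```

View pics/g60b.png

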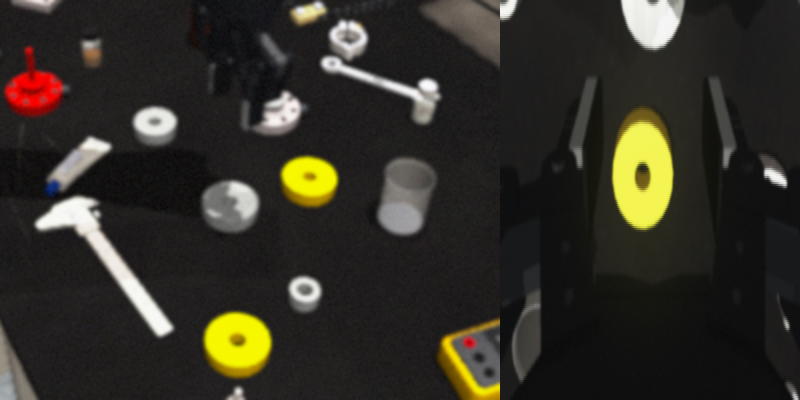

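The grasp missed. The ring is unmoved at side pixel (365,252) and the fingers closed above it, so the tips stand farther back than I assumed. The cell positions from holes and tips agree to within 1 mm. I'll probe for the tip height: at 50 mm opening the fingertips should land on the ring's top.

```bash
python3 - <<'E'
from h import *
x,y=.4708,-.2205
r.move_straight([x,y,.03])
h=r.move_straight([x,y,-.012],velocity=.02,contact_N=4)
o=telemetry.get_obs();print(h,o['position'],o['contact_force'],o['gripper_width'])
r.move_straight([x,y,.06])
E
python3 - <<'E'
from h import *
im,_=shot('wrist','f1');cv2.imwrite('pics/f1b.png',cv2.resize(im[150:350,190:450],(780,600)))
E
```

```text
True [ 0.47080369 -0.22046998 -0.00766733] [-0.44685876  0.70178406  4.56542436] 0.050213301187721646
```

View pics/f1b.png

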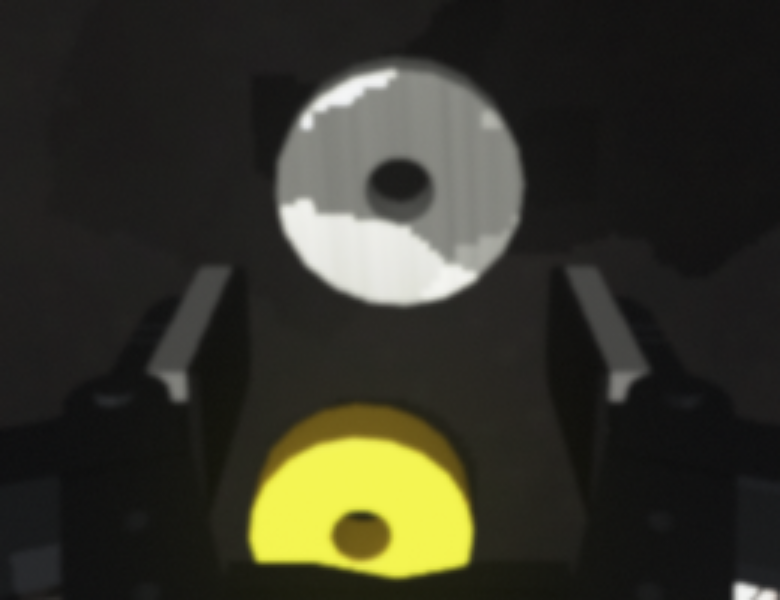

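The crop shows the ring at wrist pixel (323,212) and the pads' front tips at about (267,239). Both the image geometry and the contact put the tips about 26 mm behind the stated TCP at 50 mm opening. I'll feel for the bench with a pre-set opening just over the ring, then lift slightly and grip.

```bash
cat >> h.py <<'E'
def st(t=''):
    o=telemetry.get_obs();print(t,round(o['time_s'],1),o['position'].round(4),'w',round(o['gripper_width'],4),'g',round(o['grip_force'],1),'F',o['contact_force'].round(1));return o
def pick(x,y,a,dia,zend):
    """descend with opening dia+8 feeling for the bench, lift 2 mm, grip, raise"""
    set_gripper(dia+.008)
    r.move_straight([x,y,.02],down(a))
    h=r.move_straight([x,y,zend],velocity=.025,contact_N=4)
    o=st('bench %s'%h);z=o['position'][2]
    if h and z>-.008-.004: r.move_straight([x,y,.06]);st('ON TOP?');return None
    z+=.002;r.move_straight([x,y,z],velocity=.05)
    set_gripper(dia-.006);st('grip')
    r.move_straight([x,y,.15],velocity=.2);st('lifted')
    return z
E
python3 - <<'E'
from h import *
print(pick(.4708,-.2205,0,.06,-.04))
im,_=shot('wrist','f2');cv2.imwrite('pics/f2b.png',cv2.resize(im[150:350,190:450],(780,600)))
E
```

```text
bench True 12.1 [ 0.4708 -0.2205 -0.0298] w 0.0682 g 2.6 F [-0.   0.7  5.5]
grip 12.6 [ 0.4708 -0.2205 -0.027 ] w 0.0576 g 70.7 F [-2.   1.7 10.7]
lifted 13.6 [ 0.4696 -0.2199  0.1485] w 0.0573 g 64.7 F [-0.1  0.1 -4.3]
-0.027788775362735704
```

View pics/f2b.png

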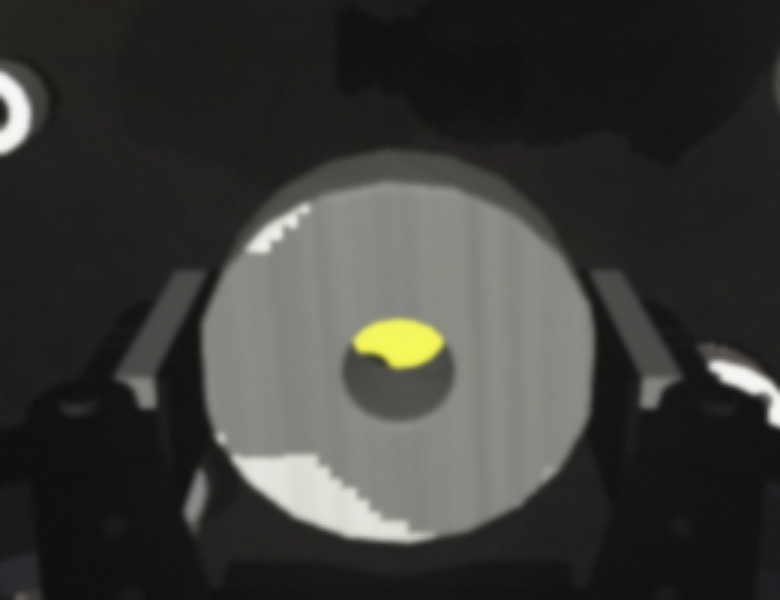

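The 60 mm ring is held level and centred: its hole is at wrist pixel (323,273), which is about 0.6 mm off the tool axis. Its underside is about 27 mm above TCP z. Next I move over the square cell and lower it with contact sensing.

```bash
cat >> h.py <<'E'
SQ=(.4585,.2847);RD=(.6012,-.1070)
def place(xy,a,dia,zexp):
    """zexp: TCP z expected at touch-down"""
    x,y=xy
    r.reach([x,y,.15],down(a));r.move_straight([x,y,max(zexp+.05,.09)],velocity=.2);r.dwell(.2)
    st('above')
    h=r.move_straight([x,y,zexp-.006],velocity=.04,contact_N=4)
    o=st('down %s exp %.4f'%(h,zexp));return o['position'][2]-zexp
def release(xy,dia):
    set_gripper(min(dia+.012,.085));st('open')
    z=telemetry.get_obs()['position'][2]
    r.move_straight([*xy,z+.1],velocity=.2);st('up')
E
python3 - <<'E'
from h import *
e=place(SQ,0,.06,.003);print(e)
if abs(e)<.006: release(SQ,.06)
im,_=shot('wrist','f3');cv2.imwrite('pics/f3b.png',cv2.resize(im[120:320,190:450],(780,600)))
E
```

```text
above 16.1 [0.4597 0.2853 0.0916] w 0.0571 g 65.1 F [-0.9  0.1 -4.1]
down True exp 0.0030 18.1 [0.4585 0.2847 0.003 ] w 0.057 g 65.9 F [-0.6 -0.   5.2]
-3.19423957222233e-05
open 18.4 [0.4572 0.2837 0.0016] w 0.072 g 0.0 F [-0.3  0.3 -0.8]
up 19.0 [0.4579 0.2843 0.1009] w 0.0721 g 0.0 F [-0.2 -0.1 -0.9]
```

View pics/f3b.png

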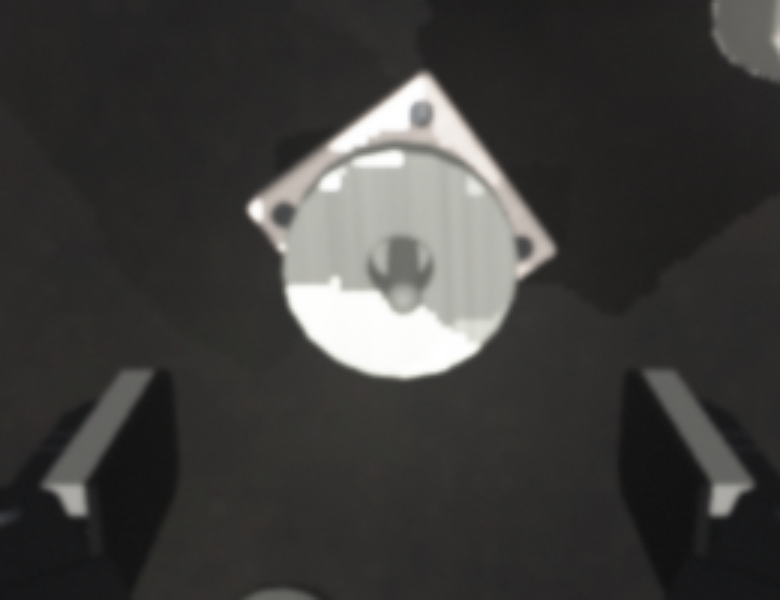

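The 60 mm ring sits flat on the square cell, with the pin showing through the hole near crop (400,270). Touch-down was exactly where expected. Next is the 40 mm ring.

```bash
sed -i 's/z+=.002/z+=.003/' h.py; python3 - <<'E'
from h import *
g=(.606,.244);r.reach([*g,.19],down(0));r.dwell(.15)
im,p=shot('wrist','w40');Q,uv,d,_=blob(im,.018,p,g);print(Q.round(4),np.round(uv),round(d,1))
if abs(d-40)<3 and np.hypot(*(Q[:2]-g))<.01:
    z=pick(Q[0],Q[1],0,.04,-.04);print(z)
    if telemetry.get_obs()['gripper_width']>.035 and z:
        e=place(SQ,0,.04,z+.048);print(e)
        if abs(e)<.006:
            release(SQ,.04)
im,_=shot('wrist','f4');cv2.imwrite('pics/f4b.png',cv2.resize(im[120:320,190:450],(780,600)))
E
```

```text
[0.6062 0.2433 0.018 ] [321. 179.] 41.6
bench True 23.3 [ 0.6061  0.2432 -0.0253] w 0.0481 g 2.2 F [-1.4 -0.7  4.5]
grip 23.8 [ 0.6063  0.2434 -0.0218] w 0.0378 g 59.7 F [-1.9  0.2  4.9]
lifted 24.8 [0.6051 0.2428 0.1483] w 0.0384 g 60.2 F [ 0.5  0.2 -1.4]
-0.022259384913383588
above 26.1 [0.4598 0.2853 0.0914] w 0.0379 g 60.4 F [-0.5  0.4 -1.1]
down True exp 0.0257 27.5 [0.4584 0.2846 0.0261] w 0.038 g 60.9 F [-1.3 -0.6  4.3]
0.00038260566206651733
open 27.8 [0.4575 0.2839 0.0252] w 0.0521 g 0.0 F [ 0.5  0.1 -0. ]
up 28.5 [0.4578 0.2842 0.1244] w 0.0519 g 0.0 F [-0.6 -0.9 -0.4]
```

View pics/f4b.png

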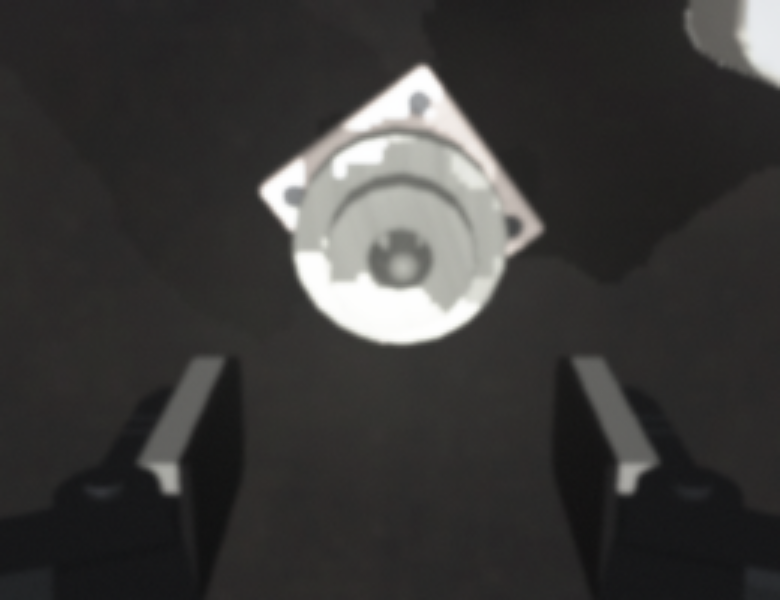

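The 40 mm ring sits on the 60, level, with the pin in its hole near crop (400,262). Now the round cell gets the 50 and then the 30, each step conditional on the one before.

```bash
python3 - <<'E'
from h import *
for g,dia,hb in[((.463,-.063),.05,.03),((.471,-.356),.03,.048)]:
    r.reach([*g,.19],down(0));r.dwell(.15)
    im,p=shot('wrist','w%d'%(dia*1000));Q,uv,d,_=blob(im,.018,p,g);print(Q.round(4),np.round(uv),round(d,1))
    assert abs(d-dia*1000)<3 and np.hypot(*(Q[:2]-g))<.01
    z=pick(Q[0],Q[1],0,dia,-.04)
    assert z and abs(telemetry.get_obs()['gripper_width']-dia+.002)<.003
    e=place(RD,0,dia,z+hb);print(e)
    assert abs(e)<.004
    release(RD,dia)
    im,_=shot('wrist','r%d'%(dia*1000))
r.move_straight([.56,-.107,.25]);r.dwell(.2);shot('side','fin_s');shot('top','fin_t')
a=cv2.imread('pics/r50.png')[130:280,225:425];b=cv2.imread('pics/r30.png')[130:280,225:425]
s=cv2.imread('pics/fin_s.png')[120:270,220:470]
cv2.imwrite('pics/fin.png',np.vstack([np.hstack([cv2.resize(i,(395,296)) for i in(a,b)]),cv2.resize(s,(790,300))]))
E
```

```text
[ 0.4624 -0.0647  0.018 ] [320. 175.] 50.8
bench True 33.3 [ 0.4623 -0.0647 -0.0273] w 0.0576 g 3.2 F [0.  0.9 6.5]
grip 33.8 [ 0.4624 -0.0645 -0.0237] w 0.0481 g 60.3 F [-2.1  0.7  7.9]
lifted 34.8 [ 0.4612 -0.0646  0.1487] w 0.0483 g 62.2 F [-0.3  0.1 -2.3]
above 36.1 [ 0.6023 -0.1071  0.0918] w 0.0481 g 62.5 F [ 0.6 -1.  -2.4]
down True exp 0.0057 37.9 [ 0.6012 -0.107   0.0064] w 0.0482 g 63.1 F [-0.4 -0.1  4.8]
0.0006645379127496569
open 38.2 [ 0.5995 -0.1067  0.0048] w 0.0622 g 0.0 F [-0.1 -0.2  0.2]
up 38.9 [ 0.6003 -0.1068  0.104 ] w 0.0619 g 0.0 F [ 0.3 -0.2 -0.3]
[ 0.4714 -0.3578  0.018 ] [319. 176.] 30.5
bench True 43.5 [ 0.4714 -0.3578 -0.0239] w 0.0379 g 2.6 F [-1.1  1.2  5.6]
grip 44.0 [ 0.4715 -0.3579 -0.0205] w 0.0277 g 58.8 F [-1.   0.5  5.2]
lifted 45.0 [ 0.4706 -0.3571  0.1486] w 0.0274 g 59.1 F [-0.1 -0.3 -0.1]
above 46.8 [ 0.6024 -0.1076  0.0917] w 0.0279 g 59.2 F [-0.9  0.1  0.2]
down True exp 0.0271 48.1 [ 0.6011 -0.107   0.0275] w 0.0282 g 59.7 F [-0.1 -0.3  4.1]
0.00032231912012639294
open 48.4 [ 0.5999 -0.1068  0.0263] w 0.0421 g 0.0 F [ 0.7 -0.3 -0.1]
up 49.1 [ 0.6004 -0.1068  0.1254] w 0.042 g 0.0 F [ 0.2  0.5 -0.9]
```

```bash
ls -la pics/fin.png
```

```text
-rw-r--r-- 1 agent agent 472955 Dec  1 10:48 pics/fin.png
```

View pics/fin.png

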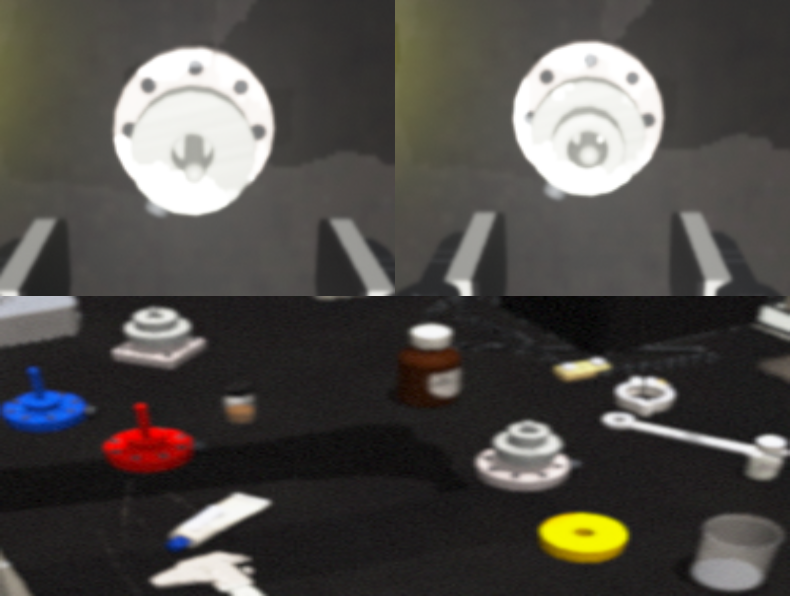

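The side view shows both stacks level and centred: square cell at crop (157,335), round cell at (523,450). The bottle, vial and beaker are standing where they were, so I'm handing in the job.

```bash
python3 -c "
from bench import close_job;print(close_job())"
```

```text
the job is handed in; nothing more can be done
None
```

The job is handed in at about 50 s of the 112 s allowed, with no verdict returned: the 60 and 40 mm weights are on the square cell and the 50 and 30 mm on the round cell, all lowered to contact and level in the last pictures, with the beaker, bottle and vial standing where they were.

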